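Count out a pair of reference balls on the tilting board

ROBOT

A 7-joint arm with a two-finger parallel gripper is mounted at the origin on the work surface. World frame = base frame: x ahead of the robot, y to its left, z up, the work surface at z = 0. Lengths are in m, angles in rad, forces in N, time in s.
With the tool pointing down it reaches from about 0.4 to 0.85 m from the base axis. Payload 10.4 kg.
Tool frame: the origin (TCP) lies midway between the tips of the shut fingers; the grasp point (between the pads) lies 19 mm behind it; z points along the fingers, x is the direction in which the jaws open and shut, and the axes are right-handed (so a half turn about z gives the same grasp; the last joint's range is limited). The gripper opens to 85 mm and grips with 20 to 120 N. Pads are 22 mm wide; open, the fingers measure 114 mm over their backs; the gripper's body (76 mm by 85 mm) begins 54 mm behind the grasp point. The pads swing forward as they close: fully open they stand 13 mm farther back than shut.
Start: joints at [-1.321, 0.332, -0.065, 1.46, 0.022, 1.35, -0.088], TCP at [0.168, 0.602, 0.231] pointing down, gripper open.
Joint ranges: [-2.6, 2.6], [-0.5, 2.12], [-1.47, 1.34], [0.16, 2.42], [-1.27, 4.41], [0.06, 2.06], [-2.6, 2.6]. Speed limits (rad/s): [2.22, 2.22, 2.79, 2.79, 3.14, 3.14, 3.14].

INTERFACE

Orientations are given as a unit quaternion [x, y, z, w].
In Python, from workcell import telemetry, eyes, order gives the robot as it stands.
- The arm moves only by the tool servo_tool, never from a script. Its argument "deltas" is a list of rows, each a list of 3 entries, a list of its own where there are three numbers: the shift along the tool's x, y, z in cm, then the turn about the tool's z in rad, then the finger opening in cm, from 0 to 8.54. A call has 1 to 12 rows; each row shifts and turns the pose as measured when the row begins, along the tool's axes as they then stand; what a row does not reach is not made up. A row lasts 1/12 s, in which the tool goes at most 41.7 mm and 7.16 degrees, less where a joint would pass 70% of its speed; a pose out of reach is approached as far as the arm can. A call is refused whole if a number of a shift passes 4.17 or a number of a turn 0.125, either way. A call with a gripper value outside its range is refused whole. The fingers move at their own pace and stop on an object; "force" is the grip in N (left out, the last holds). Time passes only in rows, so rows that do not move let the fingers close. It gives the time, the measured TCP pose, the force and the opening at its end, in the units of the state.
- telemetry.get_obs(): the state, without advancing time (a new reading comes with each control period).
- eyes.camera(name): name is "scene" or "top" or "wrist"; returns (picture, depth): 400x640x3 uint8, blue, green, red; 400x640 float32, m along the optical axis (not along the pixel's ray), 0 where there is no reading.
- eyes.calibration(name): a dict with "fx", "fy", "cx", "cy" (pixels), "distortion" ([k1, k2, p1, p2, k3] as OpenCV has them; the pictures are not rectified), "rvec" (rotation vector, rad) and "tvec" (3), from world to camera coordinates, as OpenCV has them. Camera axes: x right, y down, z forward; pixel columns grow to the right and rows downward; lengths in m; the calibration is good to about 2 mm. A picture is of the moment at which its call begins: read the wrist's pose just before it. calibration takes no time and is no camera call; for the wrist camera it gives the pose at the moment of the call.
- order.hand_in(): hands the job in, once; it reports no verdict.
The state is a dict: "clock": time; "joint_pos": joint angles; "joint_velocities": joint speeds; "tau": joint torques, N m; "position": TCP position; "ee_rot": TCP orientation; "ft_force": force on the tool from outside, world axes, zero at the start; "torque": the same for the moment, N m; "grip_width": opening from 0.0 (shut) to 1.0 (fully open).
Only numpy, scipy, OpenCV 4.12 (cv2) and the standard library are available. Lean on these libraries where they do the work, as an engineer would, in place of code of your own. Each camera call takes 0.05 s, during which the arm holds its last target. There are 200 camera calls.

TASK

On the tilting counting board with two lanes, use its upright black grip to tip the board so that one steel ball drops into the pocket at the far end of each lane, then tip it back so that the spare ball rolls back into the rubber-lined channel by the grip, and leave the board that way. Do not touch the balls: they are reference pieces.

Things in the scene. Friction and masses are not known exactly. Their poses are not given: they have to be found in the camera images.
- board_handle (a point): Grip point in the counting board's upright black fin (14 mm thick in y, 26 in x), 15 mm below its top, 35 above its arm. Board's axes: x along the lanes to the pockets, z up. Hinge (along y) lies 150 mm along +x and 40 mm along -z, 80 mm above the table; lifting the fin tips pockets down. Stops at 10 degrees each way; starts near fin-down. Stiff: about 3.5 N at the fin; stays where left.
- ball_1: Bare steel ball, 24 mm across, 56 g; origin at its centre; rolls freely. Starts in the channel (in the lane on the grip's +y side), the rubber-lined end of the lanes nearest the grip. Measured along +x from board_handle: end wall 48 to 55 mm, channel 55 to 99 mm, pockets 218 to 245 mm (12 mm deep). Lane centres at y = +16.5 and -16.5 mm, lanes and pockets 27 mm wide.
- ball_2: Ball like ball_1, in the same lane on its pocket side; they cannot pass each other. On the deck a ball's centre is 18 mm below board_handle (along the board's z), in a pocket 30 mm below; wall tops are 14 mm below. At full tilt a ball takes about 1 s from end to end.
- ball_3: Ball like ball_1, alone in the other lane (the grip's -y side). The aluminium board is 205 x 72 mm, in a fixed dark steel stand whose place and yaw vary; no other object near has lanes.
Things that resemble listed ones, but are neither listed nor needed, are in the scene too. What is shaped like the ball_1 but orange is not meant.

How it is judged:
On the way:
1. a ball lies in each of the two pockets (((x of ball_1 in the frame of board_handle between 0.219 and 0.245 m and z of ball_1 in the frame of board_handle between -0.038 and -0.024 m and y of ball_1 in the frame of board_handle between 0.004 and 0.03 m) or (x of ball_2 in the frame of board_handle between 0.219 and 0.245 m and z of ball_2 in the frame of board_handle between -0.038 and -0.024 m and y of ball_2 in the frame of board_handle between 0.004 and 0.03 m) or (x of ball_3 in the frame of board_handle between 0.219 and 0.245 m and z of ball_3 in the frame of board_handle between -0.038 and -0.024 m and y of ball_3 in the frame of board_handle between 0.004 and 0.03 m)) and ((x of ball_1 in the frame of board_handle between 0.219 and 0.245 m and z of ball_1 in the frame of board_handle between -0.038 and -0.024 m and y of ball_1 in the frame of board_handle between -0.03 and -0.004 m) or (x of ball_2 in the frame of board_handle between 0.219 and 0.245 m and z of ball_2 in the frame of board_handle between -0.038 and -0.024 m and y of ball_2 in the frame of board_handle between -0.03 and -0.004 m) or (x of ball_3 in the frame of board_handle between 0.219 and 0.245 m and z of ball_3 in the frame of board_handle between -0.038 and -0.024 m and y of ball_3 in the frame of board_handle between -0.03 and -0.004 m))), for 0.2 s.
At the end, for the whole second after the job is handed in: One ball lies in each of the two pockets (centre within about 12 mm of the pocket's centre along the lane and sunk at least 6 mm below a ball on the deck), the third lies on the rubber-lined channel floor (centre within its 44 mm length), and all three are at rest (under 30 mm/s) (all of step 1 and ((x of ball_1 in the frame of board_handle between 0.219 and 0.245 m and z of ball_1 in the frame of board_handle between -0.038 and -0.024 m and y of ball_1 in the frame of board_handle between 0.004 and 0.03 m) or (x of ball_1 in the frame of board_handle between 0.219 and 0.245 m and z of ball_1 in the frame of board_handle between -0.038 and -0.024 m and y of ball_1 in the frame of board_handle between -0.03 and -0.004 m) or (x of ball_1 in the frame of board_handle between 0.055 and 0.099 m and y of ball_1 in the frame of board_handle between -0.03 and 0.03 m and z of ball_1 in the frame of board_handle between -0.026 and -0.01 m)) and ((x of ball_2 in the frame of board_handle between 0.219 and 0.245 m and z of ball_2 in the frame of board_handle between -0.038 and -0.024 m and y of ball_2 in the frame of board_handle between 0.004 and 0.03 m) or (x of ball_2 in the frame of board_handle between 0.219 and 0.245 m and z of ball_2 in the frame of board_handle between -0.038 and -0.024 m and y of ball_2 in the frame of board_handle between -0.03 and -0.004 m) or (x of ball_2 in the frame of board_handle between 0.055 and 0.099 m and y of ball_2 in the frame of board_handle between -0.03 and 0.03 m and z of ball_2 in the frame of board_handle between -0.026 and -0.01 m)) and ((x of ball_3 in the frame of board_handle between 0.219 and 0.245 m and z of ball_3 in the frame of board_handle between -0.038 and -0.024 m and y of ball_3 in the frame of board_handle between 0.004 and 0.03 m) or (x of ball_3 in the frame of board_handle between 0.219 and 0.245 m and z of ball_3 in the frame of board_handle between -0.038 and -0.024 m and y of ball_3 in the frame of board_handle between -0.03 and -0.004 m) or (x of ball_3 in the frame of board_handle between 0.055 and 0.099 m and y of ball_3 in the frame of board_handle between -0.03 and 0.03 m and z of ball_3 in the frame of board_handle between -0.026 and -0.01 m)) and linear speed of each of ball_1, ball_2, ball_3 below 0.03 m/s); the robot touches nothing.
It fails at once if the robot touches a ball (contact force between any of the fingers, the arm and ball_1 above 0.3 N or contact force between any of the fingers, the arm and ball_2 above 0.3 N or contact force between any of the fingers, the arm and ball_3 above 0.3 N).
It also fails if it takes over 40 s, if anything falls off the work surface, if the arm or the gripper's body presses on something with over 40 N, if the wrist force passes 120 N, or if a joint passes its speed limit or range.

## Working session

There is one attempt and no reset: what is moved stays moved. The work goes in short steps, Python scripts to look and compute and a tool call to move; the robot and the scene stay as the last step left them, time stands still between calls to the robot, and variables do not carry over. Pictures are saved under pics/ and viewed, about 8 in all and at most 12, crops included, and the job is handed in when it is done.

Besides the shell and the picture viewer there is one more tool, called after ">>>" as name(argument=value, ...) on one line, values as JSON. servo_tool: Moves the arm, as the interface text tells. Its arguments: {"type":"object","properties":{"deltas":{"type":"array"},"force":{"type":"number"}},"required":["deltas"]}

```bash
mkdir -p pics; cat > h.py <<'E'
import numpy as np, cv2
from scipy.spatial.transform import Rotation as R
from workcell import telemetry, eyes, order
def snap(n,f):
    c=eyes.calibration(n); p,d=eyes.camera(n); cv2.imwrite(f'pics/{f}.png',p); np.savez(f'pics/{f}.npz',p=p,d=d,**{k:np.array(v) for k,v in c.items()}); return p,d,c
def load(f): return np.load(f'pics/{f}.npz')
def K(c): return np.array([[c['fx'],0,c['cx']],[0,c['fy'],c['cy']],[0,0,1]],float)
def ray(c,u,v):
    n=cv2.undistortPoints(np.array([[[u,v]]],float),K(c),np.array(c['distortion'],float))[0,0]
    Rm=cv2.Rodrigues(np.array(c['rvec'],float))[0]; t=np.array(c['tvec'],float).ravel()
    return -Rm.T@t, Rm.T@np.array([n[0],n[1],1.])
def atz(c,u,v,z):
    o,r=ray(c,u,v); return o+r*(z-o[2])/r[2]
def atd(c,u,v,d):
    o,r=ray(c,u,v); return o+r*d
def proj(c,P):
    return cv2.projectPoints(np.array(P,float).reshape(-1,1,3),np.array(c['rvec'],float),np.array(c['tvec'],float),K(c),np.array(c['distortion'],float))[0][:,0]
E
python3 - <<'E'
from h import *
o=telemetry.get_obs(); print(o['clock'],o['position'],o['ee_rot'],o['ft_force'],o['grip_width'])
snap('top','top0');snap('scene','sc0')
E
```

```text
0.0 [0.16827898 0.60152893 0.23052326] [ 7.96674906e-01  6.04407638e-01 -5.47791528e-04  4.48753354e-04] [-0.43251201  0.12661477  0.30359742] 0.9988966897725869
```

View pics/top0.png

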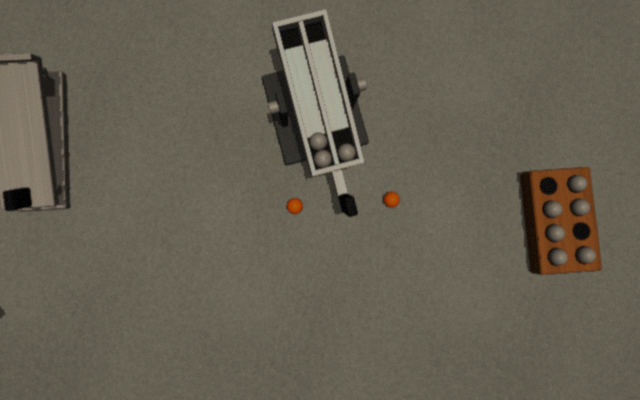

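View pics/sc0.png

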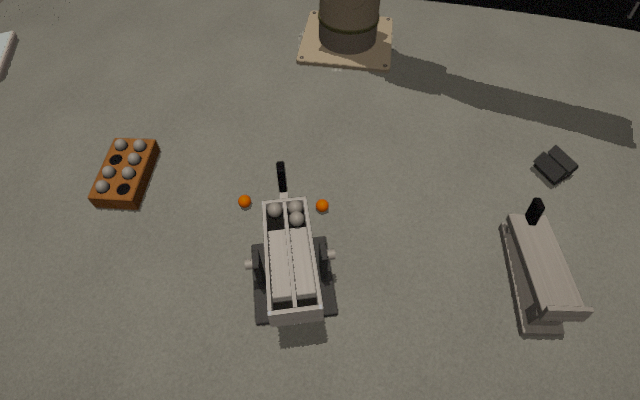

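The top view shows the two-lane board, with its pockets at about (290,35) and (316,30), balls at (318,141), (322,158) and (347,152), and the black fin at about (347,204). Orange decoy balls sit at (295,206) and (391,199). I'll enlarge the fin and the board next.

```bash
python3 - <<'E'
from h import *
c=load('top0');p=c['p'];d=c['d']
cv2.imwrite('pics/crop0.png',cv2.resize(p[0:225,250:400],None,fx=2.6,fy=2.6,interpolation=cv2.INTER_CUBIC))
a=cv2.resize(p[0:225,250:400],None,fx=2.6,fy=2.6,interpolation=cv2.INTER_CUBIC)
b=cv2.resize(p[185:225,325:370],None,fx=8,fy=8,interpolation=cv2.INTER_CUBIC)
s=np.zeros((600,760,3),np.uint8); s[:585,:390]=a; s[:320,395:755]=b
cv2.imwrite('pics/crop0.png',s)
print(ray(c,320,200))
# dark points of fin with depth
for v in range(192,218,2):
  print(v,[(u,int(p[v,u].max()),*np.round(atd(c,u,v,d[v,u]),3)) for u in range(338,360,3) if p[v,u].max()<60 and d[v,u]>0])
E
```

```text
(array([0.47916215, 0.00901277, 0.73883071]), array([ 0.07426789, -0.05333993, -0.99606221]))
192 []
194 [(344, 42, np.float64(0.537), np.float64(-0.058), np.float64(0.078)), (347, 38, np.float64(0.536), np.float64(-0.062), np.float64(0.085))]
196 [(338, 50, np.float64(0.536), np.float64(-0.052), np.float64(0.061)), (341, 3, np.float64(0.534), np.float64(-0.054), np.float64(0.081)), (344, 2, np.float64(0.533), np.float64(-0.057), np.float64(0.096)), (347, 4, np.float64(0.532), np.float64(-0.059), np.float64(0.106)), (350, 21, np.float64(0.532), np.float64(-0.063), np.float64(0.109))]
198 [(338, 30, np.float64(0.533), np.float64(-0.053), np.float64(0.055)), (341, 0, np.float64(0.531), np.float64(-0.054), np.float64(0.088)), (344, 4, np.float64(0.529), np.float64(-0.055), np.float64(0.108)), (347, 18, np.float64(0.529), np.float64(-0.059), np.float64(0.109)), (350, 16, np.float64(0.529), np.float64(-0.063), np.float64(0.111)), (353, 29, np.float64(0.529), np.float64(-0.067), np.float64(0.111))]
200 [(338, 44, np.float64(0.534), np.float64(-0.057), np.float64(0.002)), (341, 13, np.float
[... 2624 characters left out ...]
)), (344, 29, np.float64(0.513), np.float64(-0.059), np.float64(0.078)), (347, 7, np.float64(0.512), np.float64(-0.06), np.float64(0.104)), (350, 20, np.float64(0.511), np.float64(-0.063), np.float64(0.107)), (353, 14, np.float64(0.511), np.float64(-0.067), np.float64(0.108)), (356, 15, np.float64(0.512), np.float64(-0.071), np.float64(0.105))]
214 [(347, 19, np.float64(0.509), np.float64(-0.06), np.float64(0.103)), (350, 15, np.float64(0.509), np.float64(-0.063), np.float64(0.107)), (353, 19, np.float64(0.509), np.float64(-0.067), np.float64(0.107)), (356, 42, np.float64(0.509), np.float64(-0.071), np.float64(0.104))]
216 [(350, 47, np.float64(0.506), np.float64(-0.064), np.float64(0.103))]
```

View pics/crop0.png

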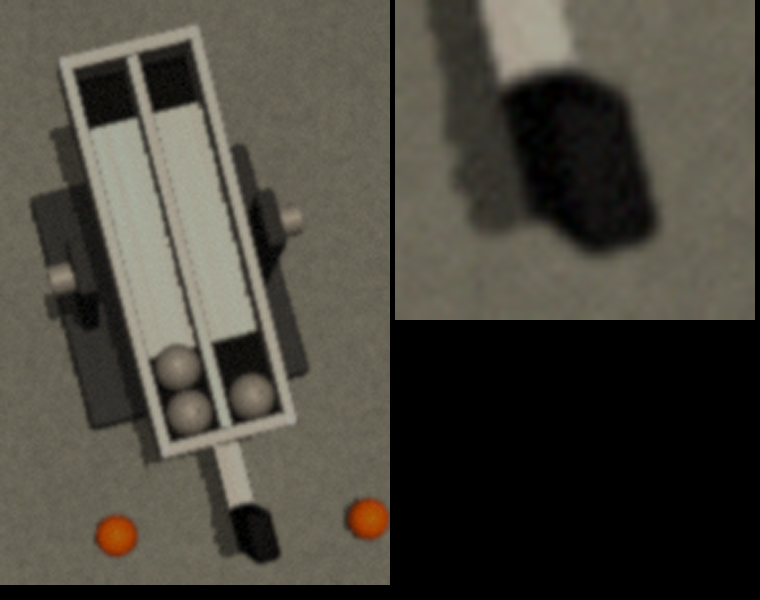

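The enlarged crop shows the board outline clearly. Its corners in the crop are (62,60), (198,27), (295,420) and (165,457), and the fin is at (255,533). I'll fit the board model to these points.

```bash
python3 - <<'E'
from h import *
from scipy.optimize import least_squares
c=load('top0')
px=np.array([(62,60),(198,27),(295,420),(165,457),(133,60),(225,425)])/2.6+[250,0]
M=np.array([(253,36,-14),(253,-36,-14),(48,-36,-14),(48,36,-14),(246,0,-14),(55,0,-14)])/1000
H=np.array([.15,0,-.04])
def pts(q,m): return (R.from_euler('z',q[2])*R.from_euler('y',q[3])).apply(m-H)+[q[0],q[1],.08]
f=lambda q:(proj(c,pts(q,M))-px).ravel()
s=least_squares(f,[.66,-.03,.2,-.17],loss='soft_l1'); q=s.x
print('q',q,np.degrees(q[2:]),'\n',f(q).reshape(-1,2).round(1))
print('handle',pts(q,np.zeros((1,3))),'fintop',pts(q,np.array([[0,0,.015]])), proj(c,pts(q,np.array([[x,y,.015] for x,y in[(.013,.007),(.013,-.007),(-.013,-.007),(-.013,.007)]]))))
hd=pts(q,np.zeros((1,3)))[0]
o=telemetry.get_obs(); T=R.from_quat(o['ee_rot']); print(T.as_matrix().round(3))
by=R.from_euler('z',q[2]).apply([0,1,0]); v=T.inv().apply(by); a=np.arctan2(v[1],v[0]); print('turn',a,(a+np.pi/2)%np.pi-np.pi/2)
print('delta tool now',T.inv().apply(hd-[0,0,.019]-o['position']),'joints',o['joint_pos'])
E
```

```text
q [ 0.66705542 -0.02216617  0.25904577 -0.03928828] [14.84222934 -2.2510529 ] 
 [[-0.8  0. ]
 [ 0.3  0.5]
 [ 1.7  0.6]
 [-2.  -0.4]
 [-0.  -1. ]
 [ 0.5  0.1]]
handle [[ 0.52065338 -0.06096272  0.11407741]] fintop [[ 0.52008386 -0.06111364  0.12906583]] [[342.2364794  195.23309392]
 [353.17897359 192.48782276]
 [358.39758357 212.92265638]
 [347.44354128 215.698014  ]]
[[ 0.269  0.963 -0.   ]
 [ 0.963 -0.269 -0.001]
 [-0.001  0.    -1.   ]]
turn -0.5318251836668675 -0.5318251836668675
delta tool now [-0.54292432  0.51781763  0.13623333] joints [-1.32060609  0.33281503 -0.06471375  1.46087436  0.0215992   1.34988856
 -0.08852123]
```

```bash
cat >> h.py <<'E'
H=np.array([.15,0,-.04])
def pts(q,m): return (R.from_euler('z',q[2])*R.from_euler('y',q[3])).apply(np.atleast_2d(m)-H)+[q[0],q[1],.08]
E
python3 - <<'E'
from h import *
from scipy.optimize import least_squares
c=load('top0')
px=np.array([(62,60),(198,27),(295,420),(165,457),(133,60),(225,425)])/2.6+[250,0]
M=np.array([(253,36,-14),(253,-36,-14),(48,-36,-14),(48,36,-14),(246,0,-14),(55,0,-14)])/1000
for th in(-10,-9):
  g=lambda p:[*p,np.radians(th)]
  f=lambda p:(proj(c,pts(g(p),M))-px).ravel()
  s=least_squares(f,[.66,-.03,.2]); q=g(s.x)
  print(th,'q',q,np.degrees(q[2]),'\n',f(s.x).reshape(-1,2).round(1).tolist())
  hd=pts(q,[0,0,0])[0]; print('handle',hd,'fintop',pts(q,[0,0,.015]))
  print(proj(c,pts(q,np.array([[x,y,.015] for x,y in[(.013,.007),(.013,-.007),(-.013,-.007),(-.013,.007)]]))))
  o=telemetry.get_obs(); T=R.from_quat(o['ee_rot'])
  by=R.from_euler('z',q[2]).apply([0,1,0]); v=T.inv().apply(by); print('turn',np.arctan2(v[1],v[0]))
  print('delta tool',T.inv().apply(hd-[0,0,.019]-o['position']))
E
```

```text
-10 q [np.float64(0.6683730747198948), np.float64(-0.021890680659312555), np.float64(0.27538142118842523), np.float64(-0.17453292519943295)] 15.778193190411269 
 [[-1.6, -1.1], [0.4, -1.8], [1.4, 1.9], [-0.9, 1.5], [-0.3, -2.3], [1.0, 1.8]]
handle [ 0.5195336  -0.06394683  0.09334508] fintop [[ 0.51702702 -0.06465509  0.1081172 ]]
[[343.4135437  199.19341865]
 [353.98055352 196.35213136]
 [358.92305525 215.92629539]
 [348.40399783 218.78050606]]
turn -0.5481608419532104
delta tool [-0.54607305  0.5175421   0.15696971]
-9 q [np.float64(0.6682029244436166), np.float64(-0.021942540881941468), np.float64(0.2733140283398626), np.float64(-0.15707963267948966)] 15.659740305593102 
 [[-1.5, -1.0], [0.4, -1.6], [1.5, 1.8], [-1.0, 1.4], [-0.2, -2.2], [1.0, 1.6]]
handle [ 0.51952376 -0.06362166  0.09604236] fintop [[ 0.51726434 -0.06425505  0.11085769]]
[[343.30947813 198.80789983]
 [353.92449618 195.9778388 ]
 [358.90889901 215.68339405]
 [348.33465488 218.52860669]]
turn -0.5460934481926643
delta tool [-0.54576604  0.51744517  0.15427203]
```

>>> servo_tool(deltas=[[[-1.5,2,0],-0.11,8.5],[[-1.5,2.2,0],-0.11,8.5],[[-1.2,2.2,0],-0.11,8.5],[[-1,2.4,0],-0.11,8.5],[[-1,2.4,0],-0.107,8.5],[[-1,2.6,0],0,8.5],[[-1,2.6,0],0,8.5],[[-1,2.6,0],0,8.5],[[-1,2.6,0],0,8.5],[[-1,2.6,0],0,8.5],[[-1,2.6,0],0,8.5],[[-1,2.6,0],0,8.5]])

```text
clock: 1.1
position: [0.4716, 0.5213, 0.2244]
ee_rot: [0.587, 0.81, -0.006, -0.001]
ft_force: [-0.7, 1.9, 0.6]
grip_width: 0.993
```

```bash
cat >> h.py <<'E'
def todo(hd=(0.520,-0.0635,0.0935),yaw=0.274):
    o=telemetry.get_obs(); T=R.from_quat(o['ee_rot'])
    v=T.inv().apply(R.from_euler('z',yaw).apply([0,1,0]))
    print('t',o['clock'],'pos',np.round(o['position'],4),'turn',round(float(np.arctan(v[1]/v[0])),4),'cm',(T.inv().apply(np.array(hd)-[0,0,.019]-o['position'])*100).round(2),'F',np.round(o['ft_force'],1),'w',o['grip_width'],'j',np.round(o['joint_pos'],2))
E
python3 -c "
from h import *
todo()"
```

```text
t 1.1 pos [0.4716 0.5213 0.2244] turn 0.0419 cm [-57.   -13.42  15.45] F [-0.7  1.9  0.6] w 0.9933325645437107 j [-0.91  0.52  0.02  1.22 -0.01  1.42  0.99]
```

>>> servo_tool(deltas=[[[-3.5,-0.7,0.5],0.02,8.5],[[-3.5,-0.7,0.5],0.02,8.5],[[-3.5,-0.7,0],0,8.5],[[-3.5,-0.8,0],0,8.5],[[-3.5,-0.8,0],0,8.5],[[-3.5,-0.8,0],0,8.5],[[-3.5,-0.8,0],0,8.5],[[-3.5,-0.8,0],0,8.5],[[-3.5,-0.8,0],0,8.5],[[-3.5,-0.8,0],0,8.5],[[-3.5,-0.8,0],0,8.5],[[-3.5,-0.8,0],0,8.5]])

```text
clock: 2.1
position: [0.4989, 0.0758, 0.206]
ee_rot: [0.603, 0.798, -0.013, -0.003]
ft_force: [1.0, 1.0, -0.8]
grip_width: 0.994
```

```bash
python3 -c "
from h import *
todo()"
```

```text
t 2.1 pos [0.4989 0.0758 0.206 ] turn 0.0017 cm [-13.83  -1.45  13.35] F [ 1.   1.  -0.8] w 0.9941786799173643 j [-0.46  0.1   0.23  1.8  -0.01  1.27  1.61]
```

>>> servo_tool(deltas=[[[-3.2,-0.3,0.5],0,8.5],[[-3.2,-0.3,0.5],0,8.5],[[-3.2,-0.3,0.5],0,8.5],[[-2.5,-0.3,0.5],0,8.5],[[-1,-0.2,0.5],0,8.5],[[-0.3,0,0.5],0,8.5],[[0,0,0],0,8.5],[[0,0,0],0,8.5]])

```text
clock: 2.77
position: [0.5189, -0.0739, 0.1761]
ee_rot: [0.608, 0.794, -0.014, -0.003]
ft_force: [-0.0, 1.0, -0.6]
grip_width: 0.992
```

```bash
python3 - <<'E'
from h import *
todo()
snap('wrist','w1')
c=load('w1');p=c['p'];d=c['d']
q=[.6683,-.0219,.2745,-np.pi*9.8/180]
for z in(.015,): print(proj(c,pts(q,np.array([[x,y,z] for x,y in[(.013,.007),(.013,-.007),(-.013,-.007),(-.013,.007)]]))).round(0).tolist())
E
```

```text
t 2.7667 pos [ 0.5189 -0.0739  0.1761] turn -0.0112 cm [ 1.11  0.65 10.13] F [-0.   1.  -0.6] w 0.9917248822383791 j [-0.28  0.16  0.36  1.8  -0.04  1.21  1.92]
[[344.0, 235.0], [326.0, 235.0], [326.0, 202.0], [344.0, 202.0]]
```

View pics/w1.png

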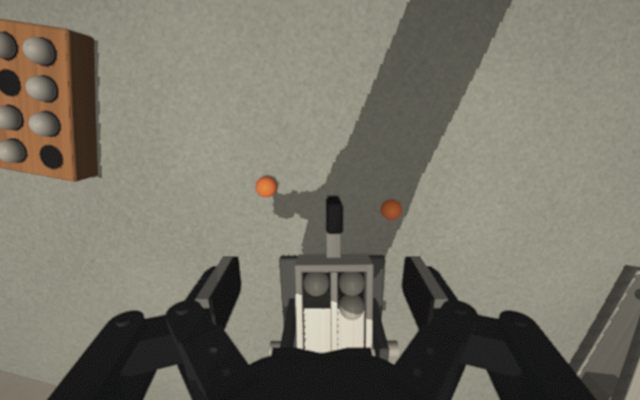

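The wrist view shows the fin's top at about (334,215), within about 1 px sideways and 3 px lengthwise of my prediction. The fingers straddle it cleanly, and the balls are at (316,283), (351,283) and (352,305). I'll go down now.

>>> servo_tool(deltas=[[[0.6,0.3,1],-0.006,8.5],[[0.4,0.2,1.5],-0.005,8.5],[[0,0,1.5],0,8.5],[[0,0,1.2],0,8.5],[[0,0,0.5],0,8.5],[[0,0,0],0,8.5],[[0,0,0],0,8.5]])

```text
clock: 3.4
position: [0.521, -0.0514, 0.1151]
ee_rot: [0.597, 0.802, -0.012, -0.003]
ft_force: [0.4, -0.1, 0.9]
grip_width: 0.995
```

```bash
python3 -c "
from h import *
todo((.519,-.064,.0935))"
```

```text
t 3.4 pos [ 0.521  -0.0514  0.1151] turn 0.0165 cm [-1.11 -0.45  4.08] F [ 0.4 -0.1  0.9] w 0.995326089148751 j [-0.3   0.22  0.33  1.87 -0.06  1.08  1.92]
```

>>> servo_tool(deltas=[[[-0.5,-0.2,0.8],0.006,8.5],[[-0.3,-0.1,0.8],0.005,8.5],[[0,0,0.8],0,8.5],[[0,0,0.5],0,8.5],[[0,0,0],0,8.5],[[0,0,0],0,8.5],[[0,0,0],0,8.5]])

```text
clock: 3.98
position: [0.5207, -0.061, 0.0846]
ee_rot: [0.602, 0.798, -0.012, -0.002]
ft_force: [-0.3, -0.5, 0.1]
grip_width: 0.993
```

```bash
python3 -c "
from h import *
todo((.519,-.064,.0935))"
```

```text
t 3.9833 pos [ 0.5207 -0.061   0.0846] turn 0.0046 cm [-0.24 -0.23  1.02] F [-0.3 -0.5  0.1] w 0.9934822382015936 j [-0.28  0.26  0.34  1.9  -0.08  1.01  1.94]
```

>>> servo_tool(deltas=[[[-0.2,-0.2,0.5],0,8.5],[[0,0,0.3],0,8.5],[[0,0,0.1],0,5],[[0,0,0],0,3],[[0,0,0],0,2.2],[[0,0,0],0,1.8],[[0,0,0],0,1.0],[[0,0,0],0,0.5],[[0,0,0],0,0.5],[[0,0,0],0,0.5],[[0,0,0],0,0.5],[[0,0,0],0,0.5]], force=25)

```text
clock: 4.98
position: [0.5198, -0.0641, 0.0757]
ee_rot: [0.602, 0.798, -0.011, -0.002]
ft_force: [1.2, -2.0, -1.7]
grip_width: 0.16
```

```bash
python3 -c "
from h import *
todo((.519,-.064,.0935))
for th in(-10,-5,0,5,8,10):print(th,(pts([.6683,-.0219,.2745,np.radians(th)],[0,0,0])-pts([.6683,-.0219,.2745,np.radians(-10)],[0,0,0])).round(4), )"
```

```text
t 4.9833 pos [ 0.5198 -0.0641  0.0757] turn 0.0034 cm [ 0.04 -0.07  0.12] F [ 1.2 -2.  -1.7] w 0.15977316257861174 j [-0.27  0.27  0.34  1.91 -0.09  0.99  1.95]
-10 [[0. 0. 0.]]
-5 [[0.0017 0.0005 0.0134]]
0 [[0.0045 0.0013 0.0267]]
5 [[0.0084 0.0024 0.0396]]
8 [[0.0113 0.0032 0.0471]]
10 [[0.0134 0.0038 0.0521]]
```

Gripped at about 13.6 mm, which matches the 14 mm fin. I'll lift gently along the arc.

>>> servo_tool(deltas=[[[0,0.03,-0.25],0,0.5],[[0,0.03,-0.25],0,0.5],[[0,0.03,-0.25],0,0.5],[[0,0.04,-0.25],0,0.5],[[0,0.04,-0.25],0,0.5],[[0,0.04,-0.25],0,0.5],[[0,0.05,-0.25],0,0.5],[[0,0.05,-0.25],0,0.5],[[0,0.06,-0.25],0,0.5],[[0,0.06,-0.25],0,0.5]])

```text
clock: 5.82
position: [0.5237, -0.063, 0.1011]
ee_rot: [0.603, 0.798, -0.012, -0.002]
ft_force: [3.7, -1.4, -7.3]
grip_width: 0.162
```

```bash
python3 -c "
from h import *
todo((.519,-.064,.0935))"
```

```text
t 5.8167 pos [ 0.5237 -0.063   0.1011] turn 0.0033 cm [ 0.07 -0.42  2.67] F [ 3.7 -1.4 -7.3] w 0.16179090636965687 j [-0.28  0.25  0.34  1.87 -0.07  1.05  1.94]
```

>>> servo_tool(deltas=[[[0,0.06,-0.22],0,0.5],[[0,0.06,-0.22],0,0.5],[[0,0.07,-0.22],0,0.5],[[0,0.07,-0.22],0,0.5],[[0,0.07,-0.22],0,0.5],[[0,0.08,-0.22],0,0.5],[[0,0.08,-0.22],0,0.5],[[0,0.08,-0.22],0,0.5],[[0,0.09,-0.22],0,0.5],[[0,0.09,-0.22],0,0.5],[[0,0,0],0,0.5],[[0,0,0],0,0.5]])

```text
clock: 6.82
position: [0.5315, -0.0608, 0.1254]
ee_rot: [0.603, 0.798, -0.013, -0.003]
ft_force: [1.4, -3.0, -7.1]
grip_width: 0.159
```

>>> servo_tool(deltas=[[[0,0,0],0,0.5],[[0,0,0],0,0.5],[[0,0,0],0,0.5],[[0,0,0],0,0.5],[[0,0,0],0,0.5],[[0,0,0],0,0.5],[[0,0,0],0,0.5],[[0,0,0],0,0.5],[[0,0,0],0,0.5],[[0,0,0],0,0.5],[[0,0,0],0,0.5],[[0,0,0],0,0.5]])

```text
clock: 7.82
position: [0.5316, -0.0608, 0.1256]
ee_rot: [0.603, 0.798, -0.013, -0.003]
ft_force: [2.1, -2.2, -5.8]
grip_width: 0.16
```

```bash
python3 - <<'E'
from h import *
todo((.519,-.064,.0935))
p,d,c=snap('top','t2'); p2,_,_=snap('scene','s2')
a=cv2.resize(p[0:225,250:400],None,fx=2.6,fy=2.6,interpolation=cv2.INTER_CUBIC)
b=cv2.resize(p2[130:350,225:365],None,fx=2.6,fy=2.6,interpolation=cv2.INTER_CUBIC)
s=np.zeros((590,760,3),np.uint8); s[:585,:390]=a; s[:572,394:394+364]=b
cv2.imwrite('pics/c2.png',s)
E
```

```text
t 7.8167 pos [ 0.5316 -0.0608  0.1256] turn 0.0031 cm [ 0.09 -1.18  5.14] F [ 2.1 -2.2 -5.8] w 0.16041559165373187 j [-0.28  0.24  0.34  1.83 -0.07  1.11  1.93]
```

View pics/c2.png

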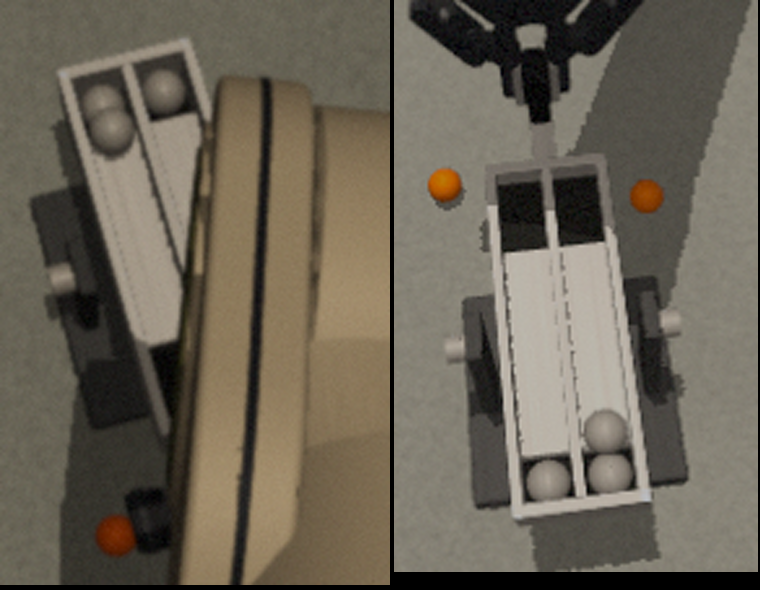

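All three balls have rolled across. There is one in each pocket, and the spare rests on the deck behind the left one. I'll tip back slowly along the same arc.

>>> servo_tool(deltas=[[[0,-0.09,0.22],0,0.5],[[0,-0.09,0.22],0,0.5],[[0,-0.08,0.22],0,0.5],[[0,-0.08,0.22],0,0.5],[[0,-0.08,0.22],0,0.5],[[0,-0.07,0.22],0,0.5],[[0,-0.07,0.22],0,0.5],[[0,-0.07,0.22],0,0.5],[[0,-0.06,0.22],0,0.5],[[0,-0.06,0.22],0,0.5],[[0,-0.06,0.22],0,0.5],[[0,-0.06,0.22],0,0.5]])

```text
clock: 8.92
position: [0.5264, -0.0622, 0.1105]
ee_rot: [0.603, 0.798, -0.006, 0.001]
ft_force: [-4.4, -1.2, 6.6]
grip_width: 0.159
```

```bash
python3 -c "
from h import *
todo((.5195,-.064,.0935))"
```

```text
t 8.9167 pos [ 0.5264 -0.0622  0.1105] turn 0.002 cm [ 0.04 -0.69  3.61] F [-4.4 -1.2  6.6] w 0.15884791526897563 j [-0.28  0.23  0.34  1.87 -0.08  1.06  1.94]
```

>>> servo_tool(deltas=[[[0,-0.07,0.35],0,0.5],[[0,-0.07,0.35],0,0.5],[[0,-0.07,0.35],0,0.5],[[0,-0.06,0.35],0,0.5],[[0,-0.06,0.35],0,0.5],[[0,-0.06,0.35],0,0.5],[[0,-0.05,0.35],0,0.5],[[0,-0.05,0.35],0,0.5],[[0,-0.05,0.35],0,0.5],[[0,-0.04,0.3],0,0.5]])

```text
clock: 9.75
position: [0.5211, -0.0636, 0.0835]
ee_rot: [0.603, 0.798, -0.002, 0.001]
ft_force: [-4.4, -1.2, 5.3]
grip_width: 0.158
```

```bash
python3 -c "
from h import *
todo((.5195,-.064,.0935))"
```

```text
t 9.75 pos [ 0.5211 -0.0636  0.0835] turn 0.0015 cm [ 0.01 -0.16  0.9 ] F [-4.4 -1.2  5.3] w 0.1576119564599723 j [-0.27  0.26  0.34  1.91 -0.09  0.99  1.96]
```

>>> servo_tool(deltas=[[[0,-0.05,0.3],0,0.5],[[0,-0.04,0.3],0,0.5],[[0,-0.03,0.25],0,0.5],[[0,-0.02,0.25],0,0.5],[[0,0,0],0,0.5],[[0,0,0],0,0.5],[[0,0,0],0,0.5],[[0,0,0],0,0.5],[[0,0,0],0,0.5],[[0,0,0],0,0.5]])

```text
clock: 10.58
position: [0.5204, -0.0638, 0.0755]
ee_rot: [0.603, 0.798, -0.0, 0.002]
ft_force: [0.4, -2.5, -1.6]
grip_width: 0.161
```

```bash
python3 - <<'E'
from h import *
todo((.5195,-.064,.0935))
p2,_,_=snap('scene','s3')
b=cv2.resize(p2[130:350,225:365],None,fx=2.6,fy=2.6,interpolation=cv2.INTER_CUBIC)
cv2.imwrite('pics/c3.png',b)
E
```

```text
t 10.5833 pos [ 0.5204 -0.0638  0.0755] turn 0.0022 cm [ 0.01 -0.09  0.1 ] F [ 0.4 -2.5 -1.6] w 0.16097218707628153 j [-0.27  0.26  0.34  1.92 -0.1   0.97  1.96]
```

View pics/c3.png

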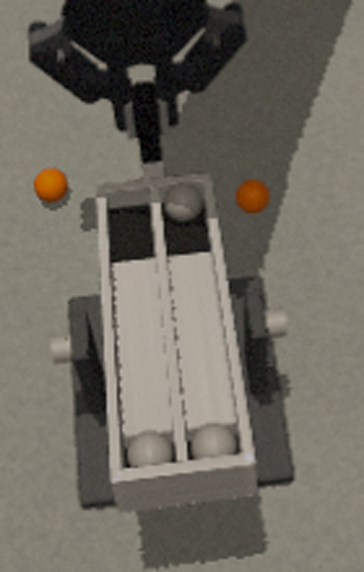

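The spare ball is back in the channel at crop position (183,203), and the two pockets are filled at (150,448) and (212,441). Next I open the gripper and retreat straight up.

>>> servo_tool(deltas=[[[0,0,0],0,3],[[0,0,0],0,5],[[0,0,0],0,7],[[0,0,0],0,8.5],[[0,0,0],0,8.5],[[0,0,0],0,8.5]])

```text
clock: 11.13
position: [0.5216, -0.0626, 0.0764]
ee_rot: [0.603, 0.798, 0.001, 0.003]
ft_force: [0.5, 0.3, 0.2]
grip_width: 0.983
```

>>> servo_tool(deltas=[[[0,0,-0.6],0,8.5],[[0,0,-1],0,8.5],[[0,0,-1.5],0,8.5],[[0,-0.3,-1.8],0,8.5],[[0,-0.5,-1.8],0,8.5],[[0,-0.5,-1.8],0,8.5],[[0,-0.5,-1.5],0,8.5],[[0,0,-1],0,8.5],[[0,0,0],0,8.5],[[0,0,0],0,8.5],[[0,0,0],0,8.5]])

```text
clock: 12.05
position: [0.5036, -0.0678, 0.1979]
ee_rot: [0.603, 0.798, 0.002, 0.004]
ft_force: [-0.0, 0.4, 0.1]
grip_width: 0.994
```

```bash
python3 - <<'E'
from h import *
todo()
p2,d,c=snap('scene','s4'); a=p2[130:350,225:365]
p5,_,_=snap('scene','s5')
print('diff',np.abs(p5[180:340,250:330].astype(int)-p2[180:340,250:330]).max())
cv2.imwrite('pics/c4.png',cv2.resize(a,None,fx=2.6,fy=2.6,interpolation=cv2.INTER_CUBIC))
q=[.6683,-.0219,.2745,np.radians(-10)]
P=np.array([[.232,.0165,-.03],[.232,-.0165,-.03],[.067,.0165,-.018],[.067,-.0165,-.018]])
print(((proj(c,pts(q,P))-[225,130])*2.6).round().tolist())
E
```

```text
t 12.05 pos [ 0.5036 -0.0678  0.1979] turn 0.0025 cm [ 0.02  1.59 12.35] F [-0.   0.4  0.1] w 0.9944237138701468 j [-0.29  0.08  0.35  1.84 -0.03  1.22  1.92]
diff 49
[[213.0, 447.0], [149.0, 455.0], [182.0, 199.0], [129.0, 205.0]]
```

View pics/c4.png

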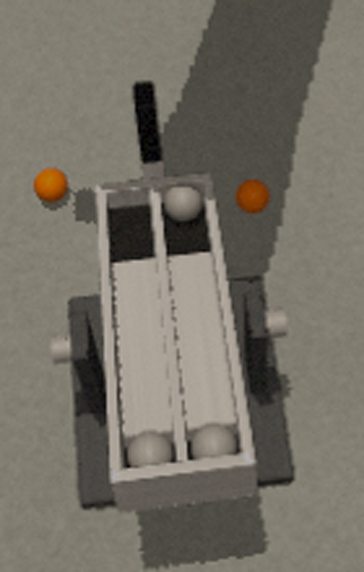

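The balls are where the model predicts, at (150,448), (212,441) and (183,203). They haven't moved since the last picture, and the gripper is clear.

```bash
python3 -c "
from h import *
print(order.hand_in())"
```

```text
the job is handed in; nothing more can be done
None
```

I gripped the black fin (about 13.6 mm between the pads, against 14 mm given) and lifted it about 50 mm, roughly 9° pockets-down. I then lowered it back to fin-down, let go and moved the arm clear. The job was handed in at about 12 s of the 40 s allowed; no verdict was reported.

**Balls:** the last picture shows a ball in each pocket and the spare in the rubber-lined channel. All three were within about 3 mm of where the board model puts them.

**Robot:** the gripper was about 12 cm above the grasp height with under 0.5 N on it, and no move took it near the balls.

**Weaker checks:**
- **Tilt:** the first camera fit put the board's tilt at about -2°. I used -10° instead, because the measured height of the fin top matched that to within a millimetre.
- **Balls at rest:** comparing two final frames automatically was inconclusive (largest pixel difference 49, probably noise or shadow). I judged them at rest because they sat at the same pixels as about 1.5 s earlier.

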